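# Load a test cup on the glaze-spray carousel and index it to the nozzle

## Task

Take the tall, narrow test cup from the ware board and set it down gently, upright and fully home, in the empty pocket at the carousel's pointer, and let go of it. Then turn the carousel exactly one click clockwise (seen from above), so that this cup stands in front of the spray nozzle. The two cups already on the wheel must stay seated in their pockets, and the other two pots on the board must be left where they are.

Things in the scene. Friction and masses are not known exactly. Their poses are not given: they have to be found in the camera images.
- cup: The tall, narrow open test cup of bare fired clay on the ware board: 40 mm outside diameter, straight-sided, 80 mm tall, wall 4 mm, thick-bottomed, its foot narrowing to 37 mm over the lowest 4 mm; about 0.1 kg. Origin: centre of its underside, z up. It is one of three pots on the board, about 100 mm apart, in an order that changes; it is the tallest and narrowest of the three.
- bowl: Low wide bowl on the ware board, 74 mm across the rim, 42 mm tall. Origin: centre of its underside. Not to be moved.
- beaker: Short wide beaker on the ware board, 64 mm across the rim, 46 mm tall. Origin: centre of its underside. Not to be moved.
- board: Wooden ware board, fixed, 360 x 130 x 16 mm, lying on the table; the pots stand on its top, 16 mm above the table. Origin: centre of its underside, x along its length.
- carousel: Fixed foot of the carousel, on the table; origin on the wheel's upright axis at table height, z up, its own -x towards the load pointer. The wheel on it is a level aluminium disc, 280 mm in diameter, 12 mm thick, its top 52 mm above the table, with six pockets at 60 degrees, 100 mm from the axis.
- wheel (a joint): Turn of the wheel in rad: 0 at the start, growing clockwise seen from above. It has a detent every 1.047 rad (60 degrees) that pulls it into the nearest click position from up to half a click away; the strongest pull is about 0.09 N m. It can turn from -0.8 to 2.7.
- handle (a point): Point on the wheel's axis, 138 mm above the table, in the middle of the black bar handle to grip from above: an upright bar 56 mm long, 14 mm thick, from 106 to 152 mm above the table, on a round column of 32 mm diameter. It turns with the wheel; this point's x axis runs along the bar's length, y across its thickness. At wheel 0 the bar's length points to the load pointer.
- pocket0 (a point): The empty pocket that stands at the pointer at the start and must take the cup; centre of its floor (wheel's top, 52 mm above the table). It turns with the wheel. Each pocket is a grey round collar on the wheel: 45 mm inside diameter, 56 mm outside, standing 28 mm above the wheel's top, which is its floor.
- pocket1 (a point): Centre of the floor of the pocket that stands at the nozzle at the start; same shape; it holds loaded1.
- pocket2 (a point): Centre of the floor of the pocket one click clockwise of pocket1 at the start; same shape; it holds loaded2.
- loaded1: A cup of the same shape and size as cup, standing loose in pocket1 from the start. Origin: centre of its underside.
- loaded2: A cup of the same shape and size as cup, standing loose in pocket2 from the start. Origin: centre of its underside.
- pointer (a point): Middle of the top of the load pointer: a small diamond-shaped steel plate on a grey bracket of the foot, just outside the wheel, 168 mm from the axis and 61 mm above the table (the bracket reaches out to 182 mm).
- nozzle (a point): End of the brass spray tip, pointing inwards 105 mm above the table, 150 mm from the axis, one click clockwise of the pointer; fixed on a slim steel post 118 mm high, 178 mm from the axis.
There are look-alikes about, which are no part of the job. Leave any purple or turquoise look-alike of the loaded2 alone.

How it is judged:
On the way, in this order (a step that is already met when the one before it is completed fails the run):
1. the cup stands upright and fully home in the pocket at the pointer, released, with the wheel still in its first click position (horizontal distance between cup and pocket0 below 0.006 m and z of cup in the frame of pocket0 below 0.004 m and angle between cup's own z axis and vertical below 0.1 rad and contact force between the fingers and cup below 0.05 N and value of joint wheel between -0.12 and 0.12 rad), for 0.2 s.
2. the wheel stands one click clockwise of where it began (value of joint wheel between 0.967 and 1.127 rad), for 0.2 s.
At the end, for the whole second after the job is handed in: Wheel at rest one click clockwise (1.047 rad within 0.08); all three cups upright (0.1 rad) and home in their pockets (6 mm of centre, under 4 mm above the floor), the test cup at rest; bowl and beaker within 20 mm of their starts (all of step 2 and velocity of joint wheel between -0.05 and 0.05 rad/s and horizontal distance between cup and pocket0 below 0.006 m and z of cup in the frame of pocket0 below 0.004 m and angle between each of cup, loaded1, loaded2's own z axis and vertical below 0.1 rad and linear speed of cup below 0.02 m/s and horizontal distance between loaded1 and pocket1 below 0.006 m and z of loaded1 in the frame of pocket1 below 0.004 m and horizontal distance between loaded2 and pocket2 below 0.006 m and z of loaded2 in the frame of pocket2 below 0.004 m and distance of each of bowl, beaker from where it was at the start of the episode below 0.02 m); the robot touches nothing.
It fails at once if the wheel is turned past the first click towards the second, more than half a click (value of joint wheel above 1.6 rad).
It fails at once if the wheel is turned anticlockwise by more than half a click (value of joint wheel below -0.53 rad).
It fails at once if the test cup is dropped or thrown: it moves at over 0.5 m/s with no finger on it (linear speed of cup above 0.5 m/s and contact force between the fingers and cup below 0.05 N).
It fails at once if a cup already loaded is knocked over or lifted out of its pocket (angle between any of loaded1, loaded2's own z axis and vertical above 0.35 rad or z of loaded1 in the frame of pocket1 above 0.02 m or z of loaded2 in the frame of pocket2 above 0.02 m).
It fails at once if the bowl or the beaker is shifted by more than 30 mm or tipped (distance of any of bowl, beaker from where it was at the start of the episode above 0.03 m or angle between any of bowl, beaker's own z axis and vertical above 0.4 rad).
It also fails if it takes over 56 s, if anything falls off the work surface, if the arm or the gripper's body presses on something with over 40 N, if the wrist force passes 120 N, or if a joint passes its speed limit or range.

## Robot

A 7-joint arm with a two-finger parallel gripper is mounted at the origin on the work surface. World frame = base frame: x ahead of the robot, y to its left, z up, the work surface at z = 0. Lengths are in m, angles in rad, forces in N, time in s.
With the tool pointing down it reaches from about 0.4 to 0.85 m from the base axis. Payload 4.5 kg.
Tool frame: the origin (TCP) lies between the finger pads; the fingertips stand 17 mm ahead of it and the grasp point (between the pads) lies 2 mm behind it; z points along the fingers, y is the direction in which the jaws open and shut (so a half turn about z gives the same grasp; the last joint's range is limited). The gripper opens to 88 mm and grips with 3 to 60 N. Pads are 18 mm wide; open, the fingers measure 123 mm over their backs; the gripper's body (75 mm by 187 mm) begins 45 mm behind the grasp point.
Start: joints at [1.22, 0.689, -0.195, 1.565, 0.157, 0.902, -0.215], TCP at [0.235, -0.579, 0.256] pointing down, gripper open.
Joint ranges: [-3.01, 3.01], [-0.46, 2.08], [-1.47, 1.51], [0.13, 2.56], [-1, 4.14], [0.04, 2.09], [-2.66, 2.66]. Speed limits (rad/s): [2.57, 2.57, 3.14, 3.14, 3.14, 3.14, 3.14].

## Interface

Orientations are given as a unit quaternion [x, y, z, w].
In Python, from station import manip gives the robot as it stands.
- The arm moves only by the tool arm_command, never from a script. Its argument "targets" is text: rows parted by semicolons, each of 7 numbers parted by spaces: the shift along the world's x, y, z in cm, then the turn, a rotation vector about the world's x, y, z in rad, then the opening, from 0 (shut) to 1 (fully open). In form: tx ty tz ax ay az jaw; .... A call has 1 to 8 rows; each row shifts and turns the commanded pose from where the row before left it; what a row does not reach is not made up. A row lasts 1/12 s, in which the tool goes at most 41.7 mm and 7.16 degrees, less where a joint would pass 70% of its speed; a pose out of reach is approached as far as the arm can. A call with a gripper value outside its range is refused whole. The fingers move at their own pace and stop on an object; the grip force is fixed at half the most. Time passes only in rows, so rows that do not move let the fingers close. It gives the time, the measured TCP pose, the force and the opening at its end, in the units of the state.
- manip.read_state(): the state, without advancing time (a new reading comes with each control period).
- manip.read_camera(name): name is "scene" or "top" or "wrist"; returns a dict with "pixels" (480x640x3 uint8, red, green, blue), "depth" (480x640 float32, m along the optical axis (not along the pixel's ray), 0 where there is no reading), "fx", "fy", "cx", "cy" (pixels), "extrinsics" (4x4, takes a point from camera to world coordinates). Camera axes: x right, y up, looking along -z (the intrinsics and any distortion apply to the point x, -y, -z); pixel columns grow to the right and rows downward; lengths in m; the calibration is good to about 2 mm. A picture is of the moment at which its call begins.
- manip.close_job(): hands the job in, once; it reports no verdict.
The state is a dict: "time": time; "joints": joint angles; "dq": joint speeds; "joint_efforts": joint torques, N m; "position": TCP position; "tcp_rot": TCP orientation; "contact_force": force on the tool from outside, world axes, zero at the start; "torque": the same for the moment, N m; "gripper_width": finger opening in m.
Only numpy, scipy, OpenCV 4.12 (cv2) and the standard library are available. Lean on these libraries where they do the work, as an engineer would, in place of code of your own. Each camera call takes 0.05 s, during which the arm holds its last target. There are 200 camera calls.

## Working session

There is one attempt and no reset: what is moved stays moved. The work goes in short steps, Python scripts to look and compute and a tool call to move; the robot and the scene stay as the last step left them, time stands still between calls to the robot, and variables do not carry over. Pictures are saved under pics/ and viewed, about 8 in all and at most 12, crops included, and the job is handed in when it is done.

Besides the shell and the picture viewer there is one more tool, called after "Request:" in YAML: its name, and indented under it one key for each argument. arm_command: Moves the arm, as the interface text tells. Its arguments: {"type":"object","properties":{"targets":{"type":"string"}},"required":["targets"]}

```bash
mkdir -p pics; cat > h.py <<'E'
import numpy as np, cv2
from station import manip
def cam(n):
    c=manip.read_camera(n); c['n']=n; np.savez(f'/tmp/{n}.npz',**c); return c
def cloud(c):
    v,u=np.mgrid[0:480,0:640]; d=c['depth']
    p=np.stack([(u-c['cx'])/c['fx']*d,-(v-c['cy'])/c['fy']*d,-d],-1)
    E=c['extrinsics']; return p@E[:3,:3].T+E[:3,3]
def ray(c,u,v,z):
    E=c['extrinsics']; r=E[:3,:3]@np.array([(u-c['cx'])/c['fx'],-(v-c['cy'])/c['fy'],-1]); o=E[:3,3]
    return o+r*(z-o[2])/r[2]
def save(c,name): cv2.imwrite(f'pics/{name}.png',c['pixels'][:,:,::-1])
E
python3 - <<'E'
from h import *
print(manip.read_state())
for n in ('top','scene'):
    c=cam(n); save(c,n+'0'); print(n,[k for k in c],c['extrinsics'].round(3).tolist(),c['fx'],(c['depth']>0).mean())
E
```

```text
{'time': 0.0, 'joints': array([ 1.21984973,  0.68997166, -0.19447468,  1.5663345 ,  0.15731229,
        0.90248139, -0.21509681]), 'dq': array([-0.00090501,  0.00038219, -0.00067377, -0.00084044, -0.00028595,
       -0.00067705,  0.00092158]), 'joint_efforts': array([ 9.78936223e-04, -5.27567053e+01, -1.26675099e+00, -1.53430206e+01,
       -5.27120847e-02,  6.62941879e-03,  2.01671919e-04]), 'position': array([ 0.2342905 , -0.5787872 ,  0.25491923]), 'tcp_rot': array([ 9.81546761e-01,  1.91220138e-01, -2.52304471e-04, -8.66542229e-04]), 'contact_force': array([ 0.76617071,  0.01460645, -0.27071934]), 'torque': array([-0.01954361,  0.01360316,  0.00647135]), 'gripper_width': 0.08790932728886873}
top ['pixels', 'depth', 'fx', 'fy', 'cx', 'cy', 'extrinsics', 'n'] [[0.027, 0.997, -0.076, 0.456], [-1.0, 0.026, -0.014, 0.022], [-0.012, 0.076, 0.997, 1.16], [0.0, 0.0, 0.0, 1.0]] 443.47500774975293 0.9960123697916666
scene ['pixels', 'depth', 'fx', 'fy', 'cx', 'cy', 'extrinsics', 'n'] [[0.601, -0.68, 0.419, 1.052], [0.799, 0.511, -0.317, -0.328], [0.002, 0.526, 0.851, 1.104], [0.0, 0.0, 0.0, 1.0]] 564.8738954583432 0.9960188802083333
```

View pics/top0.png

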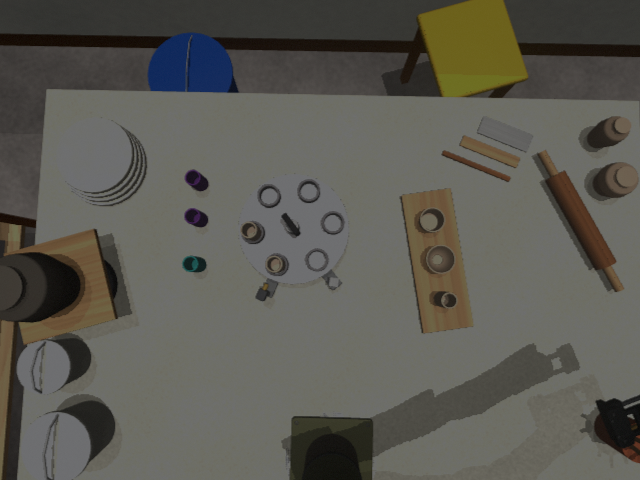

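View pics/scene0.png

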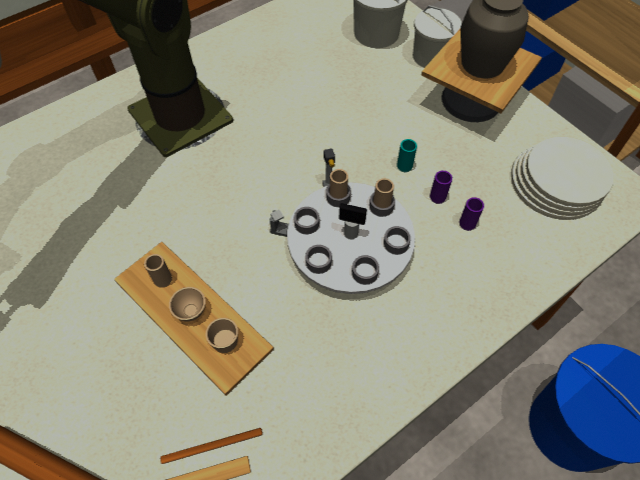

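The top view shows the cup at (446,299), the bowl at (440,259) and the beaker at (431,220). The wheel is at (292,228), with the empty pocket0 at (317,260) and the pointer at (333,282). The nozzle post is at (264,292), loaded1 at (277,264) and loaded2 at (252,232). The purple and turquoise look-alikes are off the wheel on the left.

```bash
cat > m.py <<'E'
from h import *
def circ(p):
    (x,y),r=cv2.minEnclosingCircle(p[:,:2].astype(np.float32)); 
    A=np.c_[2*p[:,:2],np.ones(len(p))]; s=np.linalg.lstsq(A,(p[:,:2]**2).sum(1),rcond=None)[0]
    return np.round([x,y,r,s[0],s[1],np.sqrt(s[2]+s[0]**2+s[1]**2)],4),len(p)
def near(P,c,r,z0,z1):
    m=(np.hypot(P[...,0]-c[0],P[...,1]-c[1])<r)&(P[...,2]>z0)&(P[...,2]<z1); return P[m]
E
python3 - <<'E'
from m import *
T=dict(np.load('/tmp/top.npz')); S=dict(np.load('/tmp/scene.npz'))
g=lambda u,v,z: ray(T,u,v,z)[:2]
cu=g(446,299,.096);bo=g(440,259,.058);be=g(431,220,.062);wh=g(292,228,.052);p0=g(317,260,.08);pt=g(333,280,.061);l1=g(277,264,.13);l2=g(252,232,.13);ha=g(291,223,.15)
for c in (T,S):
    P=cloud(c); print(c['n'])
    for n,a in dict(cup=(cu,.05,.088,.104),bowl=(bo,.05,.05,.066),beak=(be,.05,.054,.07),wheel=(wh,.16,.045,.057),p0=(p0,.04,.074,.086),l1=(l1,.04,.122,.14),l2=(l2,.04,.122,.14),ptr=(pt,.03,.055,.067)).items():
        q=near(P,*a)
        if len(q)>5: print(n,a[0].round(3),*circ(q),q.mean(0).round(4))
    q=near(P,ha,.05,.145,.16); r=cv2.minAreaRect((q[:,:2]*1000).astype(np.float32)); print('handle',r,len(q), q[:,2].mean())
    q=near(P,cu,.15,.01,.022);print('board',q[:,2].mean(),'table',np.median(near(P,cu,.2,-.01,.01)[:,2]))
E
```

```text
top
cup [ 0.412 -0.264] [ 0.4096 -0.2704  0.0205  0.4101 -0.2695  0.0179] 105 [ 0.4097 -0.2694  0.0946]
bowl [ 0.509 -0.258] [ 0.5099 -0.259   0.0368  0.5097 -0.2585  0.0337] 196 [ 0.5103 -0.2623  0.0562]
beak [ 0.605 -0.234] [ 0.6076 -0.2367  0.0317  0.6069 -0.2364  0.0293] 150 [ 0.6093 -0.239   0.0606]
wheel [0.577 0.111] [0.5775 0.1091 0.1398 0.5767 0.1079 0.0984] 7658 [0.5775 0.1033 0.0514]
p0 [0.497 0.046] [0.4992 0.0473 0.0278 0.499  0.0472 0.025 ] 143 [0.5001 0.0483 0.0792]
l1 [0.484 0.137] [0.4841 0.146  0.02   0.4843 0.1458 0.0179] 91 [0.4838 0.1466 0.1307]
l2 [0.557 0.198] [0.5634 0.2076 0.0202 0.5628 0.2075 0.0178] 99 [0.563  0.2075 0.1304]
ptr [0.45  0.005] [0.4434 0.0038 0.0163 0.4445 0.0037 0.01  ] 95 [0.4448 0.004  0.06  ]
handle ((577.4240112304688, 109.1464614868164), (55.6005973815918, 13.776449203491211), 38.447994232177734) 147 0.15072106880431396
board 0.015843015863656097 table -0.00018520187417636613
scene
cup [ 0.412 -0.264] [ 0.4093 -0.2723  0.0212  0.41   -0.272   0.018 ] 164 [ 0.4105 -0.272   0.0942]
bowl [ 0.509 -0.258] [ 0.5084 -0.261   0.0378  0.5094 -0.2609  0.0338] 310 [ 0.5039 -0.2603  0.0561]
beak [ 0.605 -0.234] [ 0.6065 -0.2392  0.0323  0.607  -0.2387  0.0293] 268 [ 0.6044 -0.2387  0.0603]
wheel [0.577 0.111] [0.5704 0.1018 0.1472 0.5813 0.1024 0.0991] 7688 [0.5907 0.0937 0.0522]
p0 [0.497 0.046] [0.4985 0.0446 0.0286 0.4989 0.0446 0.025 ] 207 [0.4984 0.045  0.0792]
l1 [0.484 0.137] [0.4839 0.1441 0.0216 0.4842 0.1434 0.018 ] 169 [0.4847 0.1429 0.1295]
l2 [0.557 0.198] [0.5626 0.2061 0.0216 0.5622 0.2053 0.018 ] 171 [0.5624 0.205  0.1293]
ptr [0.45  0.005] [0.4515 0.008  0.0243 0.4479 0.0043 0.0123] 119 [0.4454 0.0014 0.0601]
handle ((576.337646484375, 107.22990417480469), (55.350242614746094, 17.27346420288086), 37.76728820800781) 190 0.15091440513920362
board 0.015990186094575143 table -5.3126768627898e-05
```

The two views agree: cup at about (0.410, -0.271), pocket0 about 89/316.7 mm from it, wheel axis at about (0.577, 0.108) and bar at 38°. I'll move above the cup.

Request:
arm_command:
  targets: "1.5 2.6 0 0 0 0 1;1.5 2.6 0 0 0 0 1;1.5 2.6 0 0 0 0 1;1.5 2.6 0 0 0 0 1;1.5 2.6 0 0 0 0 1;1.5 2.6 0 0 0 0 1;1.5 2.6 0 0 0 0 1;1.5 2.6 0 0 0 0 1"

```text
time: 0.77
position: [0.3549, -0.3698, 0.2555]
tcp_rot: [0.982, 0.191, -0.0, -0.0]
contact_force: [1.0, -0.5, 0.1]
gripper_width: 0.088
```

Request:
arm_command:
  targets: "1.5 2.6 0 0 0 0 1;1.5 2.6 0 0 0 0 1;1.4 2.4 0 0 0 0 1;1.2 2.4 0 0 0 0 1;0 0 0 0 0 0 1;0 0 0 0 0 0 1;0 0 0 0 0 0 1"

```text
time: 1.35
position: [0.4101, -0.272, 0.2556]
tcp_rot: [0.982, 0.191, -0.0, 0.0]
contact_force: [0.1, -0.4, -0.1]
gripper_width: 0.0883
```

```bash
python3 - <<'E'
from m import *
s=manip.read_state(); print(s['time'],s['position'],s['tcp_rot'],s['contact_force'])
for n in ('wrist','top','scene'):
    c=cam(n); P=cloud(c)
    if n=='wrist': save(c,'w1')
    q=near(P,(.41,-.271),.04,.088,.104)
    if len(q)>5: print(n,*circ(q),q.mean(0))
    q=near(P,(.5095,-.26),.05,.05,.066)
    if len(q)>5: print(n,'bowl',*circ(q),q.mean(0))
E
```

```text
1.35 [ 0.41006837 -0.27201516  0.25559376] [ 9.81607144e-01  1.90911384e-01 -4.59770034e-04  2.16047043e-04] [ 0.05644381 -0.3641014  -0.13623093]
wrist [ 0.4114 -0.2697  0.0201  0.4119 -0.2697  0.0177] 753 [ 0.41145624 -0.26984325  0.09511497]
wrist bowl [ 0.5109 -0.2588  0.0367  0.5105 -0.2589  0.0335] 1870 [ 0.51394239 -0.25892483  0.0563655 ]
top [ 0.4138 -0.2694  0.0195  0.4107 -0.2694  0.0176] 55 [ 0.41980967 -0.26747734  0.0947698 ]
top bowl [ 0.5102 -0.2586  0.0367  0.5096 -0.2583  0.0337] 198 [ 0.5097396  -0.26276339  0.05613138]
scene [ 0.4097 -0.2716  0.0211  0.4103 -0.272   0.0178] 169 [ 0.41013486 -0.27232521  0.0939935 ]
scene bowl [ 0.5084 -0.2615  0.0374  0.5093 -0.2608  0.0338] 310 [ 0.50400245 -0.26102969  0.05597341]
```

View pics/w1.png

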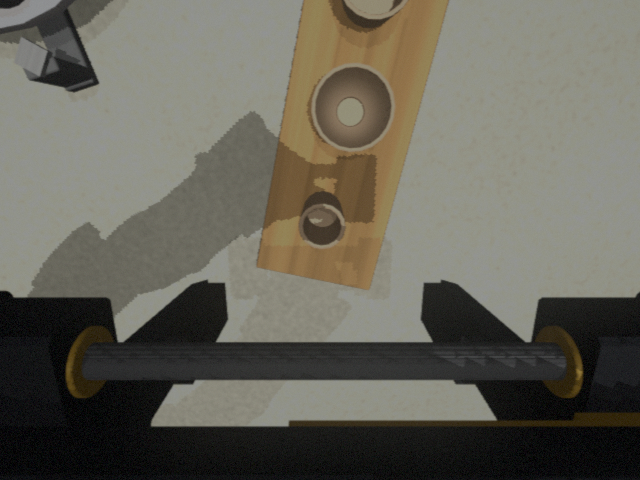

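The wrist view shows the cup at (322,226), midway between the fingers at (216,·) and (432,·). The bowl at (352,108) is clear of the jaw path. I'll go down and grip.

Request:
arm_command:
  targets: "0.1 0.1 -2.5 0 0 0 1;0 0 -2.5 0 0 0 1;0 0 -2.5 0 0 0 1;0 0 -2.5 0 0 0 1;0 0 -2.5 0 0 0 1;0 0 -2.5 0 0 0 1;0 0 -1.5 0 0 0 1;0 0 -1.4 0 0 0 1"

```text
time: 2.17
position: [0.4107, -0.2713, 0.0753]
tcp_rot: [0.982, 0.19, -0.001, -0.0]
contact_force: [0.3, 0.2, 0.1]
gripper_width: 0.0881
```

Request:
arm_command:
  targets: "0 0 0 0 0 0 1;0 0 0 0 0 0 0.7;0 0 0 0 0 0 0.5;0 0 0 0 0 0 0.4;0 0 0 0 0 0 0.3;0 0 0 0 0 0 0.3;0 0 0 0 0 0 0.3;0 0 0 0 0 0 0.3"

```text
time: 2.83
position: [0.4118, -0.2704, 0.0771]
tcp_rot: [0.982, 0.191, 0.0, 0.0]
contact_force: [-0.6, -0.1, 0.4]
gripper_width: 0.0438
```

Request:
arm_command:
  targets: "0 0 0 0 0 0 0.3;0 0 0 0 0 0 0.3;0 0 0 0 0 0 0.3;0 0 1 0 0 0 0.3;0 0 2 0 0 0 0.3;0 0 2.5 0 0 0 0.3;0 0 2.5 0 0 0 0.3;0 0 2 0 0 0 0.3"

```text
time: 3.5
position: [0.4116, -0.2704, 0.1788]
tcp_rot: [0.982, 0.191, 0.0, 0.0]
contact_force: [0.9, -0.9, -0.6]
gripper_width: 0.0386
```

Request:
arm_command:
  targets: "0.7 2.6 0 0 0 0.024 0.3;0.7 2.6 0 0 0 0.024 0.3;0.7 2.6 0 0 0 0.024 0.3;0.7 2.6 0 0 0 0.024 0.3;0.7 2.6 0 0 0 0.024 0.3;0.7 2.6 0 0 0 0.024 0.3;0.7 2.6 0 0 0 0.024 0.3;0.7 2.6 0 0 0 0.024 0.3"

```text
time: 4.17
position: [0.4676, -0.061, 0.1773]
tcp_rot: [0.959, 0.285, -0.0, 0.0]
contact_force: [-0.1, -0.1, -0.3]
gripper_width: 0.0385
```

Request:
arm_command:
  targets: "0.7 2.6 0 0 0 0.024 0.3;0.7 2.6 0 0 0 0.024 0.3;0.7 2.6 0 0 0 0.024 0.3;0.7 2.6 0 0 0 0.024 0.3;0.3 0.3 0 0 0 0 0.3;0 0 0 0 0 0 0.3;0 0 0 0 0 0 0.3;0 0 0 0 0 0 0.3"

```text
time: 4.83
position: [0.4979, 0.0429, 0.1768]
tcp_rot: [0.944, 0.329, -0.001, 0.001]
contact_force: [-0.6, 0.1, -0.9]
gripper_width: 0.0386
```

```bash
python3 - <<'E'
from m import *
s=manip.read_state(); print(s['time'],s['position'],s['tcp_rot'],s['contact_force'])
for n in ('wrist','top','scene'):
    c=cam(n); P=cloud(c); save(c,n+'2')
    q=near(P,s['position'],.05,.13,.21); print(n,'all',len(q),np.histogram(q[:,2],8,(.13,.21))[0])
    q=near(P,(.499,.046),.045,.074,.086)
    if len(q)>5: print(n,'p0',*circ(q),q.mean(0))
    q=near(P,s['position'],.03,.188,.2)
    if len(q)>5: print(n,'rim',*circ(q))
a=cv2.imread('pics/scene2.png')[100:300,220:440]; b=cv2.imread('pics/wrist2.png')
cv2.imwrite('pics/a2.png',np.hstack([cv2.resize(a,(440,400)),cv2.resize(b,(360,400))]))
E
```

```text
4.8333 [0.49791533 0.04285438 0.17681562] [ 9.44337820e-01  3.28976109e-01 -7.37437913e-04  5.08253226e-04] [-0.57989215  0.08718257 -0.89752812]
wrist all 14841 [ 513  845 1151 1886 1938 2328 4346 1834]
wrist p0 [0.5009 0.0473 0.028  0.5012 0.0479 0.0249] 1342 [0.50914705 0.05526389 0.07958436]
wrist rim [0.5039 0.0473 0.0283 0.4992 0.0433 0.0196] 4109
top all 0 [0 0 0 0 0 0 0 0]
scene all 54 [ 8  9 10  2  0  3 22  0]
scene p0 [0.4999 0.0456 0.0291 0.4989 0.0446 0.0252] 152 [0.50722047 0.04080618 0.07902535]
scene rim [0.4799 0.0462 0.0072 0.4785 0.0481 0.0053] 24
```

View pics/a2.png

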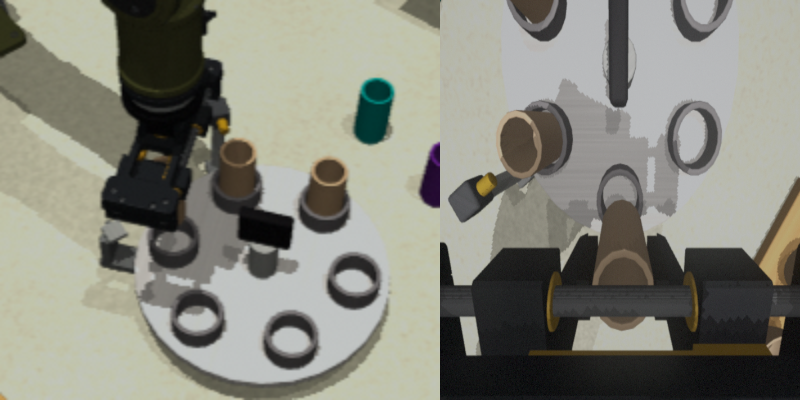

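The scene crop shows the cup held over pocket0. The wrist view shows the cup at (622,290) lined up with the collar at (620,190). Next I'll measure the held rim against the collar in that same wrist view.

```bash
python3 - <<'E'
from m import *
c=dict(np.load('/tmp/wrist.npz')); P=cloud(c); hsv=cv2.cvtColor(c['pixels'],cv2.COLOR_RGB2HSV)
p=np.array([.4979,.0429])
m=(np.hypot(P[...,0]-p[0],P[...,1]-p[1])<.026)&(P[...,2]>.1)&(hsv[...,0]<20)&(hsv[...,1]>40)
q=P[m]; print(len(q),np.histogram(q[:,2],20,(.1,.21)))
zt=np.percentile(q[:,2],99); r=q[q[:,2]>zt-.003]; print(zt,*circ(r))
w=near(P,(.501,.0476),.03,.07,.088); print(circ(w),np.percentile(w[:,2],[5,50,95]))
# lower body axis check
for z in (.12,.14,.16):
    b=q[abs(q[:,2]-z)<.004]
    if len(b)>20: print(z,*circ(b))
E
```

```text
9650 (array([   0,    0,    0,   31,  166,  194,  290,  396,  479,  573,  662,
        739,  621,  589,  585,  605,  733, 2489,   35,    5]), array([0.1   , 0.1055, 0.111 , 0.1165, 0.122 , 0.1275, 0.133 , 0.1385,
       0.144 , 0.1495, 0.155 , 0.1605, 0.166 , 0.1715, 0.177 , 0.1825,
       0.188 , 0.1935, 0.199 , 0.2045, 0.21  ]))
0.25929999570319473 [0.516  0.0577 0.0109 0.5107 0.0531 0.0097] 148
(array([0.5009, 0.0473, 0.028 , 0.5015, 0.0481, 0.0248]), 1439) [0.07308147 0.07970277 0.08103292]
0.12 [0.5045 0.0473 0.0179 0.4976 0.0421 0.0196] 87
0.14 [0.4996 0.0431 0.019  0.4994 0.0432 0.0179] 545
0.16 [0.5016 0.047  0.0233 0.4996 0.0432 0.0178] 1028
```

Request:
arm_command:
  targets: "0.2 0.4 0 0 0 0 0.3;0 0 -0.7 0 0 0 0.3;0 0 -0.7 0 0 0 0.3;0 0 -0.7 0 0 0 0.3;0 0 -0.6 0 0 0 0.3;0 0 0 0 0 0 0.3;0 0 0 0 0 0 0.3"

```text
time: 5.57
position: [0.5002, 0.0486, 0.1491]
tcp_rot: [0.944, 0.33, -0.001, -0.0]
contact_force: [0.2, -0.5, -1.1]
gripper_width: 0.0389
```

```bash
python3 - <<'E'
from m import *
s=manip.read_state(); print(s['time'],s['position'],s['contact_force']); p=s['position']
c=cam('wrist'); P=cloud(c); hsv=cv2.cvtColor(c['pixels'],cv2.COLOR_RGB2HSV)
m=(np.hypot(P[...,0]-p[0],P[...,1]-p[1])<.026)&(hsv[...,0]<20)&(hsv[...,1]>40)
z=p[2]+.0195
r=P[m&(abs(P[...,2]-z)<.003)]; print('rim',*circ(r))
for dz in (-.03,-.045,-.055):
    b=P[m&(abs(P[...,2]-z-dz)<.004)]
    if len(b)>20: print(dz,*circ(b))
w=near(P,(.501,.0476),.03,.077,.083); w=w[:]; print('collar',circ(w))
cv2.imwrite('pics/w3.png',c['pixels'][200:480,180:460,::-1])
S=cam('scene');save(S,'s3'); a=S['pixels'][150:290,240:420,::-1]
cv2.imwrite('pics/w3.png',np.hstack([cv2.resize(a,(440,342)),cv2.resize(c['pixels'][150:430,180:470,::-1],(354,342))]))
E
```

```text
5.5667 [0.50020474 0.04863242 0.14907907] [ 0.19142355 -0.45605068 -1.0809637 ]
rim [0.5032 0.051  0.0247 0.5012 0.0476 0.0178] 2527
-0.03 [0.5046 0.0529 0.0237 0.5021 0.0489 0.0177] 987
-0.045 [0.502  0.0489 0.0193 0.5018 0.0489 0.0179] 811
-0.055 [0.5019 0.049  0.0192 0.5016 0.049  0.0179] 586
collar (array([0.5008, 0.0476, 0.0279, 0.5011, 0.0477, 0.025 ]), 1502)
```

View pics/w3.png

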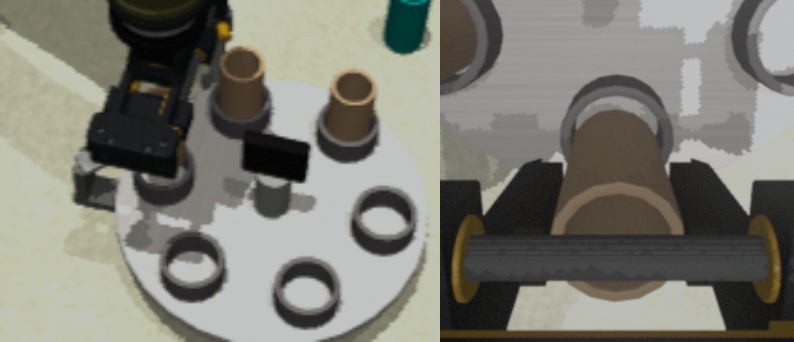

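The scene crop shows the cup above pocket0. In the wrist crop the cup is lined up with the collar, about 1.5 mm too far in y. I'll correct that and go down.

Request:
arm_command:
  targets: "-0.05 -0.15 0 0 0 0 0.3;0 0 0 0 0 0 0.3;0 0 -0.4 0 0 0 0.3;0 0 -0.4 0 0 0 0.3;0 0 -0.4 0 0 0 0.3;0 0 -0.4 0 0 0 0.3;0 0 0 0 0 0 0.3;0 0 0 0 0 0 0.3"

```text
time: 6.33
position: [0.4999, 0.0472, 0.1333]
tcp_rot: [0.944, 0.33, -0.0, -0.0]
contact_force: [0.1, -0.0, -0.4]
gripper_width: 0.039
```

Request:
arm_command:
  targets: "0 0 -0.4 0 0 0 0.3;0 0 -0.4 0 0 0 0.3;0 0 -0.4 0 0 0 0.3;0 0 -0.3 0 0 0 0.3;0 0 -0.2 0 0 0 0.3;0 0 0 0 0 0 0.3;0 0 0 0 0 0 0.3"

```text
time: 6.92
position: [0.5001, 0.0472, 0.1166]
tcp_rot: [0.944, 0.33, -0.0, 0.0]
contact_force: [-0.1, -0.2, -0.6]
gripper_width: 0.0388
```

Free inside the collar, about 3 mm to go. I'll lower in small steps until it touches.

Request:
arm_command:
  targets: "0 0 -0.1 0 0 0 0.3;0 0 -0.1 0 0 0 0.3;0 0 0 0 0 0 0.3;0 0 0 0 0 0 0.3"

```text
time: 7.25
position: [0.5002, 0.0472, 0.1148]
tcp_rot: [0.944, 0.33, 0.0, 0.0]
contact_force: [-0.8, -0.5, -0.9]
gripper_width: 0.0388
```

Request:
arm_command:
  targets: "0 0 -0.1 0 0 0 0.3;0 0 0 0 0 0 0.3;0 0 0 0 0 0 0.3"

```text
time: 7.5
position: [0.5001, 0.0472, 0.1137]
tcp_rot: [0.944, 0.33, -0.0, 0.0]
contact_force: [0.5, 0.0, -0.9]
gripper_width: 0.0391
```

Request:
arm_command:
  targets: "0 0 -0.1 0 0 0 0.3;0 0 0 0 0 0 0.3;0 0 0 0 0 0 0.3"

```text
time: 7.75
position: [0.5003, 0.0472, 0.1129]
tcp_rot: [0.944, 0.33, 0.0, 0.0]
contact_force: [-0.4, -0.4, 1.7]
gripper_width: 0.0387
```

Contact (+2.6 N change), so I'll release.

Request:
arm_command:
  targets: "0 0 0 0 0 0 0.5;0 0 0 0 0 0 0.55;0 0 0 0 0 0 0.6;0 0 0 0 0 0 0.7;0 0 0 0 0 0 0.7;0 0 0 0 0 0 0.7;0 0 0 0 0 0 0.7;0 0 0 0 0 0 0.7"

```text
time: 8.42
position: [0.5001, 0.0472, 0.1127]
tcp_rot: [0.944, 0.33, -0.0, 0.0]
contact_force: [-0.8, 0.1, 0.1]
gripper_width: 0.0618
```

Request:
arm_command:
  targets: "0 0 1 0 0 0 0.7;0 0 2 0 0 0 0.7;0 0 2 0 0 0 0.7;0 0 2 0 0 0 0.7;0 0 2 0 0 0 0.7;0 0 2 0 0 0 0.7;0 0 0 0 0 0 0.8;0 0 0 0 0 0 0.8"

```text
time: 9.08
position: [0.5007, 0.0472, 0.224]
tcp_rot: [0.944, 0.33, 0.001, 0.0]
contact_force: [-0.8, 0.3, 1.3]
gripper_width: 0.0699
```

```bash
python3 - <<'E'
from m import *
s=manip.read_state(); print(s['time'],s['position'],s['tcp_rot'],s['gripper_width'])
for n in ('wrist','top','scene'):
    c=cam(n); P=cloud(c); save(c,n+'4'); print(n)
    for k,a in dict(cup=((.5,.047),.04,.122,.14),p0=((.5,.047),.035,.076,.084),l1=((.484,.145),.04,.122,.14),l2=((.563,.207),.04,.122,.14)).items():
        q=near(P,*a)
        if len(q)>20: print(k,*circ(q),np.percentile(q[:,2],[50,90]).round(4))
    q=near(P,(.577,.108),.05,.145,.158)
    if len(q)>20: print('handle',cv2.minAreaRect((q[:,:2]*1000).astype(np.float32)))
a=cv2.imread('pics/scene4.png')[100:310,220:440]; b=cv2.imread('pics/wrist4.png')
cv2.imwrite('pics/a4.png',np.hstack([cv2.resize(a,(420,400)),cv2.resize(b,(380,400))]))
E
```

```text
9.0833 [0.50071356 0.04721036 0.22403531] [9.43977703e-01 3.30005992e-01 1.43335914e-03 2.95082821e-04] 0.06989172770951635
wrist
cup [0.4999 0.0465 0.0202 0.5007 0.0471 0.0177] 1360 [0.1316 0.1327]
p0 [0.5007 0.0473 0.028  0.5027 0.049  0.0231] 1049 [0.0799 0.0811]
l1 [0.486  0.1458 0.0204 0.4869 0.1454 0.0177] 1757 [0.1315 0.1327]
l2 [0.5619 0.2055 0.0194 0.5637 0.2062 0.0171] 1146 [0.1312 0.1327]
handle ((578.8112182617188, 109.10177612304688), (55.550331115722656, 13.856121063232422), 38.01948928833008)
top
l1 [0.4886 0.1506 0.0173 0.4853 0.1471 0.0166] 38 [0.1304 0.1332]
l2 [0.563  0.2079 0.0199 0.5625 0.2075 0.0178] 104 [0.1302 0.1335]
handle ((589.30615234375, 118.55145263671875), (25.6773681640625, 13.821666717529297), 38.447811126708984)
scene
cup [0.4993 0.044  0.0206 0.4987 0.0435 0.0176] 117 [0.1297 0.1331]
p0 [0.4995 0.0443 0.0289 0.4982 0.045  0.0239] 158 [0.0796 0.0823]
l1 [0.4838 0.1436 0.0215 0.4841 0.1432 0.0178] 164 [0.13   0.1344]
l2 [0.562  0.2053 0.0213 0.562  0.205  0.0179] 171 [0.1302 0.1338]
handle ((577.1986694335938, 106.28620910644531), (55.47774887084961, 18.59964942932129), 41.197452545166016)
```

View pics/a4.png

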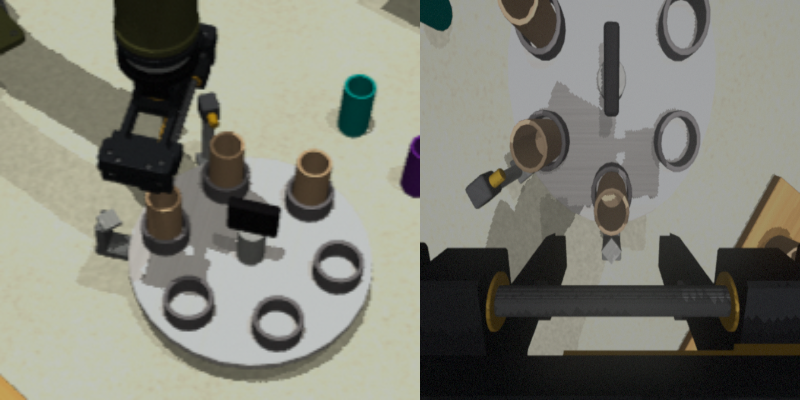

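The cup is seated: it is about 1 mm off the collar centre, its rim is level with loaded1's, and the wheel is still at 38°. In the wrist view the cup is at (612,210) and the bar at (612,68). Next I'll go to the handle.

Request:
arm_command:
  targets: "1.5 1.2 0 0 0 0 0.7;1.6 1.2 0 0 0 0 0.7;1.6 1.3 0 0 0 0 0.7;1.5 1.2 0 0 0 0 0.7;1.5 1.2 0 0 0 0 0.7;0 0 0 0 0 0 0.7;0 0 0 0 0 0 0.7;0 0 0 0 0 0 0.7"

```text
time: 9.9
position: [0.5757, 0.1071, 0.2217]
tcp_rot: [0.944, 0.33, -0.002, 0.0]
contact_force: [-0.5, -0.5, -0.8]
gripper_width: 0.0615
```

```bash
python3 - <<'E'
from m import *
s=manip.read_state(); print(s['time'],s['position'],s['tcp_rot'],s['joints'].round(2),s['contact_force'].round(2))
c=cam('wrist'); P=cloud(c); q=near(P,(.578,.108),.05,.145,.158); print(len(q)); 
if len(q)>20: print('handle',cv2.minAreaRect((q[:,:2]*1000).astype(np.float32)))
E
```

```text
9.9 [0.57574669 0.10713164 0.2216933 ] [ 9.44012907e-01  3.29904290e-01 -1.65184945e-03  2.49369148e-04] [-0.19  0.68 -0.12  1.72  0.11  0.75 -1.27] [-0.5  -0.46 -0.76]
2093
handle ((579.2913208007812, 109.4561767578125), (55.71760559082031, 13.952291488647461), 38.07246017456055)
```

Request:
arm_command:
  targets: "0.2 0.1 -1.2 0 0 0 0.7;0 0 -1.5 0 0 0 0.7;0 0 -1.5 0 0 0 0.7;0 0 -1.5 0 0 0 0.7;0 0 -1.5 0 0 0 0.7;0 0 -1.0 0 0 0 0.7;0 0 -0.4 0 0 0 0.7;0 0 0 0 0 0 0.7"

```text
time: 10.62
position: [0.5782, 0.1087, 0.1356]
tcp_rot: [0.944, 0.33, -0.001, -0.0]
contact_force: [-0.2, -1.0, -1.0]
gripper_width: 0.0617
```

Request:
arm_command:
  targets: "0 0 0 0 0 0 0.5;0 0 0 0 0 0 0.35;0 0 0 0 0 0 0.25;0 0 0 0 0 0 0.2;0 0 0 0 0 0 0.1;0 0 0 0 0 0 0.1;0 0 0 0 0 0 0.1;0 0 0 0 0 0 0.1"

```text
time: 11.28
position: [0.5785, 0.1102, 0.1369]
tcp_rot: [0.944, 0.33, -0.0, -0.001]
contact_force: [-3.1, 1.5, 3.0]
gripper_width: 0.0135
```

Gripped with little side force. I'll start the turn clockwise (−z) in gentle steps.

Request:
arm_command:
  targets: "0 0 0 0 0 0 0;0 0 0 0 0 0 0;0 0 0 0 0 -0.03 0;0 0 0 0 0 -0.05 0;0 0 0 0 0 -0.07 0;0 0 0 0 0 -0.07 0;0 0 0 0 0 -0.07 0;0 0 0 0 0 -0.07 0"

```text
time: 11.95
position: [0.5787, 0.1098, 0.1369]
tcp_rot: [0.988, 0.154, -0.0, -0.0]
contact_force: [-2.3, 2.1, 4.2]
gripper_width: 0.0135
```

Request:
arm_command:
  targets: "0 0 0 0 0 -0.07 0;0 0 0 0 0 -0.07 0;0 0 0 0 0 -0.07 0;0 0 0 0 0 -0.07 0;0 0 0 0 0 -0.07 0;0 0 0 0 0 -0.07 0;0 0 0 0 0 -0.07 0;0 0 0 0 0 -0.06 0"

```text
time: 12.62
position: [0.5787, 0.1092, 0.1369]
tcp_rot: [0.993, -0.121, -0.0, 0.0]
contact_force: [-3.0, 1.4, 3.1]
gripper_width: 0.0136
```

Request:
arm_command:
  targets: "0 0 0 0 0 -0.05 0;0 0 0 0 0 -0.04 0;0 0 0 0 0 -0.03 0;0 0 0 0 0 -0.01 0;0 0 0 0 0 0 0;0 0 0 0 0 0 0"

```text
time: 13.12
position: [0.5787, 0.109, 0.1369]
tcp_rot: [0.983, -0.183, -0.0, 0.0]
contact_force: [-3.6, 1.4, 5.8]
gripper_width: 0.0136
```

The tool has turned 59.6°. I'll release so the detent can settle the wheel, then rise.

Request:
arm_command:
  targets: "0 0 0 0 0 0 0;0 0 0 0 0 0 0;0 0 0 0 0 0 0.2;0 0 0 0 0 0 0.35;0 0 0 0 0 0 0.5;0 0 0 0 0 0 0.7;0 0 0 0 0 0 0.7;0 0 0 0 0 0 0.7"

```text
time: 13.78
position: [0.5793, 0.1091, 0.1366]
tcp_rot: [0.983, -0.183, 0.0, 0.0]
contact_force: [0.2, -0.5, 0.9]
gripper_width: 0.049
```

Request:
arm_command:
  targets: "0 0 0 0 0 0 0.7;0 0 1 0 0 0 0.7;0 0 2 0 0 0 0.7;0 0 2.5 0 0 0 0.7;0 0 2.5 0 0 0 0.7;0 0 2.5 0 0 0 0.7;0 0 2.5 0 0 0 0.7"

```text
time: 14.37
position: [0.579, 0.1091, 0.2688]
tcp_rot: [0.983, -0.183, 0.0, -0.0]
contact_force: [1.0, 0.2, 0.3]
gripper_width: 0.0616
```

Request:
arm_command:
  targets: "1 -2.5 1 0 0 0 0.7;1 -3 1 0 0 0 0.7;1 -3 0 0 0 0 0.7;0 -3 0 0 0 0 0.7;0 -3 0 0 0 0 0.7;0 -3 0 0 0 0 0.7;0 -3 0 0 0 0 0.7;0 0 0 0 0 0 0.7"

```text
time: 15.03
position: [0.608, -0.1051, 0.288]
tcp_rot: [0.982, -0.188, 0.001, 0.003]
contact_force: [0.9, -1.7, 0.8]
gripper_width: 0.0617
```

```bash
python3 - <<'E'
from m import *
s=manip.read_state(); print(s['time'],s['position'],s['contact_force'])
T=cam('top');S=cam('scene'); save(S,'scene5'); save(T,'top5')
ax=np.array([.577,.108]); v=np.array([-.0782,-.0623]); v/=np.linalg.norm(v)
for c in (T,S):
    P=cloud(c); print(c['n'])
    for k in range(3):
        a=-np.pi/3*(k+1); R=np.array([[np.cos(a),-np.sin(a)],[np.sin(a),np.cos(a)]]); p=ax+R@v*.1
        q=near(P,p,.04,.122,.14); w=near(P,p,.038,.076,.084); print(k,p.round(4)); 
        if len(q)>9: print('  cup',*circ(q),np.percentile(q[:,2],[50,90]).round(4))
        if len(w)>9: print('  collar',*circ(w))
    q=near(P,ax,.05,.145,.158); print('handle',cv2.minAreaRect((q[:,:2]*1000).astype(np.float32)))
    for k,a in dict(bowl=((.5095,-.26),.05,.05,.066),beak=((.607,-.2375),.05,.054,.07)).items(): print(k,*circ(near(P,*a)))
a=cv2.imread('pics/scene5.png')[120:320,220:440]; b=cv2.imread('pics/top5.png')[150:340,200:400]
cv2.imwrite('pics/a5.png',np.hstack([cv2.resize(a,(400,380)),cv2.resize(b,(400,380))]))
E
```

```text
15.0333 [ 0.60801955 -0.10507709  0.2880251 ] [ 0.9029318  -1.67286865  0.83754932]
top
0 [0.4839 0.1446]
  cup [0.4831 0.1458 0.0201 0.4834 0.1451 0.0179] 100 [0.1308 0.1332]
  collar [0.4842 0.1449 0.0279 0.4844 0.1451 0.0248] 107
1 [0.5621 0.2069]
  cup [0.5622 0.2075 0.0199 0.5617 0.2073 0.0179] 101 [0.1304 0.133 ]
  collar [0.5618 0.2077 0.0279 0.5613 0.207  0.0242] 114
2 [0.6552 0.1703]
  cup [0.6547 0.1722 0.0207 0.6547 0.1715 0.018 ] 100 [0.1308 0.1339]
  collar [0.6551 0.1719 0.0278 0.6544 0.1714 0.0239] 107
handle ((577.4851684570312, 109.13165283203125), (13.698018074035645, 55.476470947265625), 69.08744049072266)
bowl [0. 0. 0. 0. 0. 0.] 0
beak [0. 0. 0. 0. 0. 0.] 0
scene
0 [0.4839 0.1446]
  cup [0.4826 0.1425 0.0224 0.4827 0.1427 0.0179] 162 [0.13   0.1339]
  collar [0.4835 0.142  0.0286 0.4833 0.1429 0.0241] 151
1 [0.5621 0.2069]
  cup [0.561  0.206  0.0215 0.5611 0.2053 0.018 ] 160 [0.1308 0.1341]
  collar [0.5622 0.2057 0.0285 0.561  0.2054 0.024 ] 146
2 [0.6552 0.1703]
  cup [0.6536 0.1696 0.0216 0.6545 0.1691 0.0178] 178 [0.1304 0.1341]
  collar [0.6548 0.1693 0.0281 0.6541 0.1699 0.0243] 164
handle ((576.6863403320312, 107.11677551269531), (14.885553359985352, 56.82185745239258), 69.76551055908203)
bowl [ 0.5084 -0.2601  0.0377  0.5095 -0.2608  0.0338] 311
beak [ 0.6059 -0.2392  0.0327  0.607  -0.2386  0.0292] 275
```

View pics/a5.png

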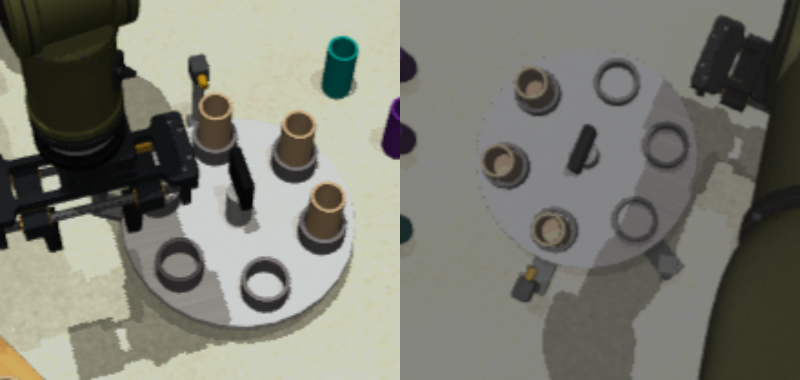

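The crops show the test cup at the nozzle, loaded1 and loaded2 one click further on, and all three seated with the fingers clear. The bar turned 59.3° (1.036 rad), inside the limit. I'll let it settle, then hand in.

Request:
arm_command:
  targets: "0 0 0 0 0 0 0.7;0 0 0 0 0 0 0.7;0 0 0 0 0 0 0.7;0 0 0 0 0 0 0.7"

```text
time: 15.47
position: [0.6093, -0.0945, 0.2868]
tcp_rot: [0.983, -0.182, -0.0, -0.0]
contact_force: [0.8, 1.2, -1.4]
gripper_width: 0.0616
```

```bash
python3 -c "
from h import *
print(manip.close_job())"
```

```text
the job is handed in; nothing more can be done
None
```

I set the test cup down in pocket0, let go of it, turned the wheel one click clockwise by the bar handle, and handed the job in at about 15.5 s; no verdict is reported.

- **Wheel:** the last top view showed the bar turned about 59.3° (1.036 rad), against a target of 1.047 ± 0.08. I checked this in one still picture and did not measure that the wheel was at rest.
- **Cups:** in the last views, all three cups were within about 1–2 mm of their collar centres. Their rims were level at the seated height, about 132 mm.
- **Bowl and beaker:** in the last scene view both were within about 1 mm of where they started. The arm hid them from the top camera, so that rests on one view.
- **Camera disagreement:** the scene camera read about 2 mm lower in y than the top and wrist cameras. I placed the cup from the cup-to-pocket offset, which agreed between cameras to about 1 mm.
- **Arm:** at hand-in it was clear of everything, with the TCP about 0.29 m up.

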